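# Lock the sealing cap on a centrifuge bucket

### The arm

A 6-joint arm with a two-finger parallel gripper is mounted at the origin on the work surface. World frame = base frame: x ahead of the robot, y to its left, z up, the work surface at z = 0. Lengths are in m, angles in rad, forces in N, time in s.
With the tool pointing down it reaches from about 0.375 to 0.975 m from the base axis. Payload 3.8 kg.
Tool frame: the origin (TCP) lies at the very end of the fingers, on their centre line; the grasp point (between the pads) lies 19 mm behind it; z points along the fingers, y is the line along which they close (so a half turn about z gives the same grasp; the last joint's range is limited). The gripper opens to 88 mm and grips with 3 to 60 N. Pads are 18 mm wide; open, the fingers measure 123 mm over their backs; the gripper's body (75 mm by 187 mm) begins 45 mm behind the grasp point.
Start: joints at [1.128, 0.264, 1.604, -0, 1.274, -0.037], TCP at [0.266, 0.62, 0.202] pointing down, gripper open.
Joint ranges: [-2.63, 2.63], [-0.94, 2.18], [0.31, 2.57], [-1.31, 4.45], [0, 2.66], [-2.55, 2.55]. Speed limits (rad/s): [2.57, 2.57, 3.14, 3.14, 3.14, 3.14].

### API

Orientations are given as a rotation vector (axis times angle).
In Python, from workcell import robot, cams, close_job gives the robot as it stands. The module is installed in compiled form; this text tells all that it offers.
- The arm moves only by the shell command python3 -m jog 'ROWS'. ROWS is a JSON object of lists of equal length, an entry for each row: "linear": the shift along the tool's x, y, z in units of 30 mm (1.0 is 30 mm), a list of three; "twist": the turn about the tool's z in units of 6 degrees (1.0 is 6 degrees); "hand": the opening in per cent of the stroke, from 0 (shut) to 100 (fully open). In form: {"linear": [[dx, dy, dz], ...], "twist": [twist, ...], "hand": [hand, ...]}. A call has 1 to 10 rows; each row is the pose to reach, as a shift and turn from the pose commanded when the call began, along the tool's axes at that moment; what a row does not reach only later rows make up. A row lasts 1/10 s, in which the tool goes at most 50 mm and 8.59 degrees, less where a joint would pass 70% of its speed; a pose out of reach is approached as far as the arm can. A call with a gripper value outside its range is refused whole. The fingers move at their own pace and stop on an object; the grip force is fixed at half the most. Time passes only in rows, so rows that repeat a pose let the fingers close. It gives the time, the measured TCP pose, the force, the opening and the grip force at its end, in the units of the state.
- robot.observe(): the state, without advancing time (a new reading comes with each control period).
- cams.read_camera(name): name is "side" or "top" or "wrist"; returns a dict with "color" (384x512x3 uint8, red, green, blue), "z_map" (384x512 float32, m along the optical axis (not along the pixel's ray), 0 where there is no reading), "fx", "fy", "cx", "cy" (pixels), "R" (3x3) and "t" (3): a world point X has camera coordinates R X + t. Camera axes: x right, y down, z forward; pixel columns grow to the right and rows downward; lengths in m; the calibration is good to about 2 mm. A picture is of the moment at which its call begins.
- close_job(): hands the job in; it is judged then, once.
Trained networks look in the newest picture that a camera, given by its name, has taken for a name from the list of things; names that differ only in an ending like _2 or _b are one class to them, and where a whole thing is asked for, a point or a joint stands for the part that bears it (a point fixed in the world has none). Each returns a list of dicts, best first, with "conf" (0 to 1); they miss things now and then, are a little off and sometimes report something else, mostly with a low value. They report only what shows in the picture. A call takes as long as a camera call. They do not tell look-alikes from the thing itself.
- cams.cut_out(name, camera): "region" (384x512 bool, what is visible of it) and "box" ([left, top, right, bottom] in pixels, round what is visible of it).
- cams.mark_of(name, camera): "uv" ([column, row] in pixels: a listed point, or the origin of a listed thing).
The state is a dict: "time_s": time; "qpos": joint angles; "dq": joint speeds; "joint_efforts": joint torques, N m; "position": TCP position; "ee_rot": TCP orientation; "ft_force": force on the tool from outside, world axes, zero at the start; "moment": the same for the moment, N m; "opening": opening from 0.0 (shut) to 1.0 (fully open); "grasp_force": force on a finger pad.
Only numpy, scipy, OpenCV 4.12 (cv2) and the standard library are available. Lean on these libraries where they do the work, as an engineer would, in place of code of your own. Each camera call takes 0.05 s, during which the arm holds its last target. There are 200 camera calls.

### The job

Close the open centrifuge bucket: pick up the loose blue cap by its two orange squeeze tabs, and with the tabs kept squeezed seat it through the entry slots, press it gently down on the rubber seal and turn it clockwise until it meets its stop, then let go so that the tabs spring out and lock it. Keep the forces of cap on bucket gentle (below 35 N), and leave the other things on the bench where they are.

Things in the scene. Friction and masses are not known exactly. Their poses are not given: they have to be found in the camera images.
- cap: Loose blue bayonet cap, 83 mm across, 50 mm high, about 155 g, upright on the bench at the start. Origin: centre of the plug's underside, z up. Plug (59 mm diameter) z 0 to 14 mm, flange (83 mm diameter) z 14 to 18, hub with two orange squeeze tabs z 19 to 50. Half a turn about z makes no difference.
- cap_grip (a point): on the cap's axis between the tabs, 38 mm above the cap's origin, axes as the cap's. The tabs' outer faces look to +y and -y: 28 mm wide along x, 44 mm apart released, 33 mm fully squeezed. About 10 N on each bottoms its spring; a grip of 20 to 30 N holds the cap well. The flange lies 20 mm below this point.
- cap_lug (a point): outer end of the bayonet lug on the cap's +x side, radius 34 mm, z 2 mm in the cap; its twin is at -x. Lugs are 15.6 mm wide, z 0 to 4 mm, with white marks on the flange above them.
- tab_a (a joint): Squeeze tab on the cap's +y side, metres pressed inward: 0 sprung out, 0.0055 fully squeezed. It carries a steel bolt (8 mm wide, round nose, z 4.5 to 8 mm) that sticks out of the plug at +y to radius 34.5 mm when released and is drawn in flush when squeezed; it clears the bucket's ledges above about 0.0040.
- tab_b (a joint): the same for the tab and bolt on the cap's -y side
- bucket: Open round aluminium bucket, 92 mm across its collar, 100 mm high, four red-capped tubes inside, in a white stand (base 130 mm square, forks to 86 mm high). Origin: centre of its underside, z up. Loose in the stand: it drags round with the cap by up to 0.5 rad before its pins meet the forks; how far is left is not known. Mouth 75 mm; steel ledges inside (62 mm, underside 7.5 mm below the rim).
- bucket_mouth (a point): Centre of the rim plane, 100 mm above the bucket's origin (112 mm above the bench), axes as the bucket's. The lugs are under the ledges, free to turn, when the cap's origin is more than 11.5 mm below this point (a push of about 10.5 N); locked and let go, the cap rests with its origin 11.5 mm below. In the slots the cap has about 1.7 mm of play all round.
- bucket_seal (a point): Centre of the top of the black rubber seal ring (84 mm outer diameter), 4 mm above the rim. The cap's flange meets it when the cap's origin is 10 mm below the rim. It pushes back 3 N at once and 5 N more per mm, and gives 3 mm at most.
- bucket_entry (a point): Green mark on the rim over one of the two entry slots, 45 degrees anticlockwise (from above) of bucket +x; the other is opposite. The slots are 6 degrees wider than the lugs to each side. The cap goes in with its x axis along the line of the green marks.
- bucket_lock (a point): Red mark on the rim at bucket +x; the other is opposite. Pressed below the ledges, the cap turns clockwise (from above) 45 degrees relative to the bucket, green to red marks; there its bolts face notches at bucket +y and -y. Drag 0.2 to 0.4 N m (less while the bucket still turns too); about 1 degree further is a firm stop, met gently if left at 0.5 to 0.7 N m. Anticlockwise it is blocked.
- closed_bucket: the same kind of stand and bucket, already closed with a locked blue cap, 162 mm high in all; origin centre of the stand's underside; fixed; leave it alone. The two stands may be either way round, left or right.
- tube_rack: white foam rack 90 x 200 mm with red-capped tubes, 85 mm high, origin centre of underside; leave it
- tip_box: yellow pipette tip box 85 x 120 x 50 mm, origin centre of underside; leave it
- pipette: blue-grey micropipette lying along its x, 250 mm long, 29 mm high; leave it
- timer: white timer 62 x 62 x 18 mm, origin centre of underside; leave it
- beaker: clear plastic beaker 68 mm across, 85 mm high, origin centre of underside; leave it
Not all that is in view belongs to the job. Of the things shaped like the cap, the blue one is meant.

How it is judged:
On the way, in this order (a step that is already met when the one before it is completed fails the run):
1. the cap is in the entry slots down to the seal, both tabs squeezed, not yet turned (z of cap in the frame of bucket_mouth below -0.009 m and horizontal distance between cap and bucket_mouth below 0.005 m and angle between the x axis of cap and the x axis of bucket, either way round above 0.5 rad and value of joint each of tab_a, tab_b above 0.0035 m), for 0.05 s.
2. the cap is turned to its locked angle under the ledges with both tabs still squeezed (z of cap in the frame of bucket_mouth below -0.0105 m and angle between the x axis of cap and the x axis of bucket, either way round below 0.07 rad and value of joint each of tab_a, tab_b above 0.0035 m), for 0.05 s.
At the end, for the whole second after the job is handed in: The cap is locked on the bucket: its origin at least 10.5 mm below the rim and within 4 mm of the bucket's axis, cap x along bucket x within 0.07 rad, level within 0.06 rad, both tabs sprung out into the notches (joint below 2 mm), released and at rest (z of cap in the frame of bucket_mouth below -0.0105 m and horizontal distance between cap and bucket_mouth below 0.004 m and angle between the x axis of cap and the x axis of bucket, either way round below 0.07 rad and angle between the z axis of cap and the z axis of bucket, either way round below 0.06 rad and value of joint each of tab_a, tab_b below 0.002 m and linear speed of cap below 0.02 m/s); the robot touches nothing.
It fails at once if cap and bucket pressed together with more than 35 N (contact force between cap and bucket above 35 N).
It fails at once if another thing on the bench moved by more than 20 mm (distance of any of tube_rack, tip_box, pipette, timer, beaker from where it was at the start of the episode above 0.02 m).
It fails at once if the closed bucket's cap is struck or gripped (contact force between anything else and closed_bucket above 5 N).
It also fails if it takes over 70 s, if anything falls off the work surface, if the arm or the gripper's body presses on something with over 40 N, if the wrist force passes 120 N, or if a joint passes its speed limit or range.

## Working session

There is one attempt and no reset: what is moved stays moved. The work goes in short steps, Python scripts to look and compute and a shell command to move; the robot and the scene stay as the last step left them, time stands still between calls to the robot, and variables do not carry over. Pictures are saved under pics/ and viewed, at most 10 in all, crops included, and the job is handed in when it is done.

```bash
mkdir -p pics
cat > h.py <<'E'
import numpy as np, cv2
from workcell import robot, cams
def world(d,u,v,z=None,zw=None):
    R,t=np.array(d["R"]),np.array(d["t"]).ravel()
    r=np.array([(u-d["cx"])/d["fx"],(v-d["cy"])/d["fy"],1.0])
    c=-R.T@t; w=R.T@r
    if zw is not None: return c+w*(zw-c[2])/w[2]
    return c+w*z
def pts(d,mask):
    v,u=np.nonzero(mask&(d["z_map"]>0)); z=d["z_map"][v,u]
    P=np.stack([(u-d["cx"])/d["fx"]*z,(v-d["cy"])/d["fy"]*z,z],1)
    return (P-np.array(d["t"]).ravel())@np.array(d["R"]),u,v
def save(n,im,box=None,s=1):
    if box: im=im[box[1]:box[3],box[0]:box[2]]
    cv2.imwrite("pics/"+n+".png",cv2.resize(im[:,:,::-1].copy(),None,fx=s,fy=s,interpolation=cv2.INTER_CUBIC))
E
python3 - <<'E'
from h import *
o=robot.observe(); print({k:np.round(v,3).tolist() for k,v in o.items()})
A=[]
for c in ("top","side"):
    d=cams.read_camera(c); A.append(d["color"])
    print(c,np.round(world(d,256,192,0),2))
    for n in ("cap","bucket","bucket_mouth","bucket_entry","bucket_lock","cap_lug","cap_grip","closed_bucket"):
        print(n,[(np.round(m["uv"]).tolist(),round(m["conf"],2), np.round(world(d,*m["uv"],zw={"cap":0,"bucket":.012,"cap_grip":.038,"cap_lug":.018,"closed_bucket":0}.get(n,.112)),3).tolist()) for m in cams.mark_of(n,c)[:4]])
save("a_top",A[0],s=1.5); save("a_side",A[1],s=1.5)
E
```

```text
{'time_s': 0.0, 'qpos': [1.128, 0.265, 1.605, -0.0, 1.274, -0.037], 'dq': [0.0, 0.001, 0.0, 0.001, 0.002, 0.001], 'joint_efforts': [-0.0, -50.209, -35.688, 0.073, 0.029, -0.0], 'position': [0.266, 0.619, 0.2], 'ee_rot': [-0.633, -3.077, 0.003], 'ft_force': [0.913, 0.199, 0.061], 'moment': [0.024, 0.013, 0.024], 'grasp_force': 0.0, 'opening': 1.0}
top [0.4  0.05 1.13]
cap [([264.0, 232.0], 0.92, [0.372, 0.025, 0.0]), ([232.0, 193.0], 0.82, [0.492, 0.121, 0.0]), ([283.0, 192.0], 0.73, [0.495, -0.033, 0.0]), ([314.0, 234.0], 0.7, [0.366, -0.125, 0.0])]
bucket [([261.0, 131.0], 0.72, [0.68, 0.033, 0.012]), ([356.0, 184.0], 0.71, [0.516, -0.252, 0.012]), ([393.0, 248.0], 0.51, [0.326, -0.356, 0.012])]
bucket_mouth [([367.0, 180.0], 0.64, [0.517, -0.254, 0.112])]
bucket_entry [([359.0, 170.0], 0.8, [0.547, -0.233, 0.112]), ([284.0, 177.0], 0.37, [0.526, -0.027, 0.112])]
bucket_lock [([371.0, 167.0], 0.7, [0.554, -0.266, 0.112])]
cap_lug [([258.0, 246.0], 0.88, [0.333, 0.045, 0.018]), ([322.0, 239.0], 0.78, [0.353, -0.146, 0.018]), ([248.0, 192.0], 0.7, [0.491, 0.074, 0.018]), ([281.0, 193.
[... 499 characters left out ...]
.254, 0.012])]
bucket_mouth [([273.0, 240.0], 0.67, [0.512, -0.267, 0.112])]
bucket_entry [([284.0, 232.0], 0.77, [0.549, -0.242, 0.112]), ([259.0, 226.0], 0.17, [0.491, -0.198, 0.112])]
bucket_lock [([285.0, 242.0], 0.75, [0.541, -0.28, 0.112])]
cap_lug [([219.0, 161.0], 0.74, [0.471, 0.447, 0.018]), ([197.0, 217.0], 0.72, [0.332, 0.031, 0.018]), ([213.0, 253.0], 0.72, [0.36, -0.168, 0.018]), ([239.0, 207.0], 0.6, [0.481, 0.056, 0.018])]
cap_grip [([249.0, 218.0], 0.74, [0.495, -0.045, 0.038]), ([215.0, 241.0], 0.74, [0.371, -0.136, 0.038]), ([235.0, 195.0], 0.7, [0.478, 0.11, 0.038]), ([287.0, 240.0], 0.67, [0.58, -0.186, 0.038])]
closed_bucket [([240.0, 180.0], 0.81, [0.529, 0.282, 0.0])]
```

View pics/a_top.png

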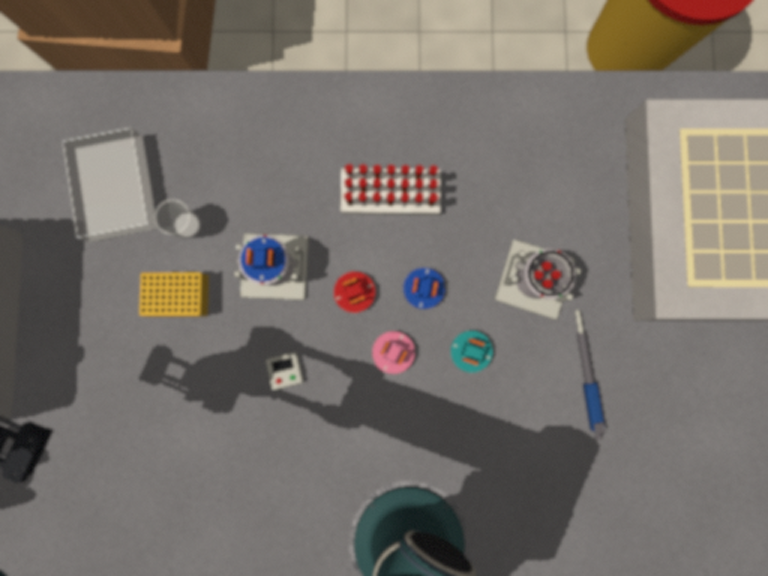

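View pics/a_side.png

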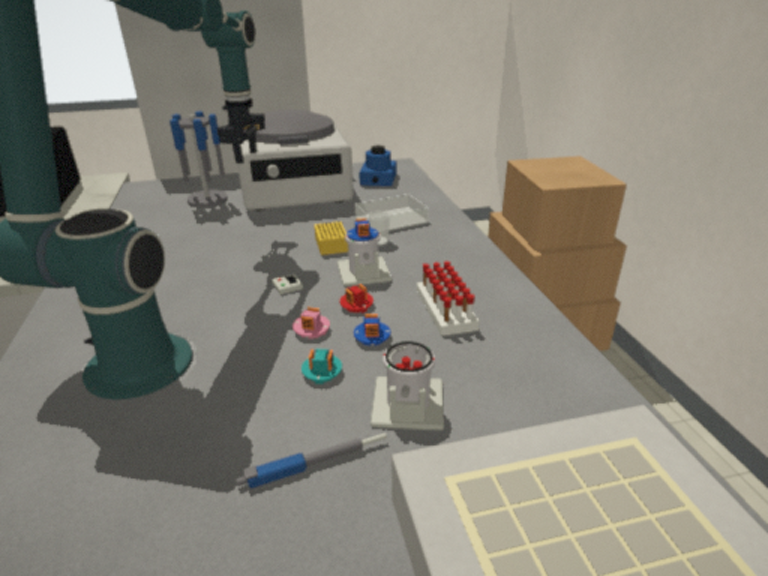

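Top-view candidates: red cap (237,194), pink (263,235), teal (315,234), the closed bucket's blue cap (175,172) and a loose blue cap (283,192). By the description I choose the loose blue one. The open bucket is at (365,182), with the closed one on the left.

Run:
```python
from h import *
d=cams.read_camera("top"); im=d["color"]
save("b_cap",im,(255,165,395,215),5)
h=cv2.cvtColor(im,cv2.COLOR_RGB2HSV).astype(int)
P,u,v=pts(d,np.ones(im.shape[:2],bool))
H=h[v,u]
n=(abs(u-283)<20)&(abs(v-192)<18)
blue=n&(H[:,0]>100)&(H[:,0]<128)&(H[:,1]>120)
org=n&(H[:,0]<15)&(H[:,1]>110)
B=P[blue];fl=B[(B[:,2]>.008)&(B[:,2]<.026)]
print("blue",len(B),"flange",len(fl),cv2.minEnclosingCircle(fl[:,:2].astype(np.float32)))
O=P[org];print("orange",len(O),O.mean(0),cv2.minAreaRect(O[:,:2].astype(np.float32)))
b=(abs(u-365)<35)&(abs(v-182)<35)&(P[:,2]>.108)&(P[:,2]<.123)
print("rim",b.sum(),cv2.minEnclosingCircle(P[b][:,:2].astype(np.float32)))
```

```text
blue 429 flange 316 ((0.4933667480945587, -0.029451539739966393), 0.040094468742609024)
orange 35 [ 0.49245399 -0.03548797  0.04094639] ((0.4911928176879883, -0.031533099710941315), (0.04671727120876312, 0.024082016199827194), 85.93089294433594)
rim 375 ((0.5115866661071777, -0.2512936592102051), 0.04653572291135788)
```

View pics/b_cap.png

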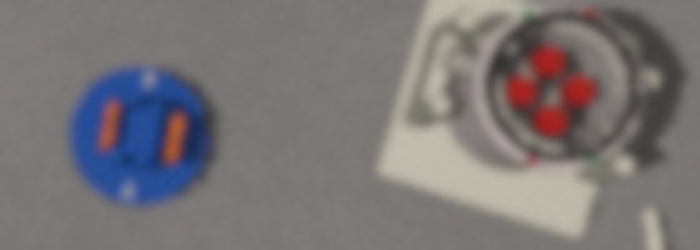

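The crop confirms it: blue flange with two orange tabs at crop (110,125) and (175,138), white marks at (149,80) and (128,192), so cap x ≈ -10.6°. On the bucket, red marks at (590,12)/(532,161) put its x axis at ≈ -21°. Green marks at (529,14)/(592,160) put the entry line at ≈ +23°.

```bash
python3 -m jog '{"linear":[[-1.5,-1.7,-1.6],[-15.5,-16.9,-1.6],[-15.5,-16.9,-1.6],[-15.5,-16.9,-1.6],[-15.5,-16.9,-1.6],[-15.5,-16.9,-1.6],[-15.5,-16.9,-1.6],[-15.5,-16.9,-1.6],[-15.5,-16.9,-1.6],[-15.5,-16.9,-1.6]],"twist":[1.4,2.8,4.2,5.6,7,8.4,9.8,11.2,12.6,14],"hand":[100,100,100,100,100,100,100,100,100,100]}'
cat >> h.py <<'E'
def tool(o):
    from scipy.spatial.transform import Rotation as Ro
    return Ro.from_rotvec(o["ee_rot"]).as_matrix()
def go(x,y,z,yaw_y):
    o=robot.observe(); R=tool(o); d=R.T@(np.array([x,y,z])-o["position"])/0.03
    cur=np.degrees(np.arctan2(R[1,1],R[0,1])); tw=((cur-yaw_y+180)%360-180)/6
    print("units",np.round(d,2),"twist",round(tw,2),"| pos",np.round(o["position"],4),"yaw",round(cur,1),"tilt",np.round(R[2,:2],3),"F",np.round(o["ft_force"],1),"M",np.round(o["moment"],2),"op",round(o["opening"],3),"grip",round(o["grasp_force"],1),"q",np.round(o["qpos"],2),"t",round(o["time_s"],1))
E
python3 -c "
from h import *
go(.493,-.03,.2,-101)"
```

```text
time_s: 1.95
position: [0.4285, 0.1551, 0.2443]
ee_rot: [2.534, 1.856, 0.002]
ft_force: [0.8, -0.4, 0.1]
opening: 1.002
grasp_force: 0.0
units [-5.23  3.91  1.48] twist 13.9 | pos [0.4285 0.1551 0.2443] yaw -17.6 tilt [0.001 0.001] F [ 0.8 -0.4  0.1] M [-0.07  0.04  0.02] op 1.002 grip 0.0 q [ 0.29 -0.19  1.99  0.    1.33  0.6 ] t 1.9
```

```bash
python3 -m jog '{"linear":[[-1.5,1.1,0],[-3,2.2,0],[-4.5,3.2,0.3],[-5.2,3.9,0.6],[-5.2,3.9,1],[-5.2,3.9,1.5],[-5.2,3.9,1.5],[-5.2,3.9,1.5],[-5.2,3.9,1.5],[-5.2,3.9,1.5]],"twist":[1.4,2.8,4.2,5.6,7,8.4,9.8,11.2,12.6,13.9],"hand":[90,90,90,80,80,80,80,80,80,80]}'
python3 - <<'E'
from h import *
go(.493,-.03,.022,-101)
d=cams.read_camera("wrist"); save("c_wrist",d["color"],s=1.5)
for n in ("cap","cap_grip","cap_lug"):
    z={"cap":0,"cap_grip":.038,"cap_lug":.002}[n]
    print(n,[(np.round(m["uv"]).tolist(),round(m["conf"],2),np.round(world(d,*m["uv"],zw=z),4).tolist()) for m in cams.mark_of(n,"wrist")[:3]])
P,u,v=pts(d,np.ones((384,512),bool));H=cv2.cvtColor(d["color"],cv2.COLOR_RGB2HSV).astype(int)[v,u]
n=np.hypot(P[:,0]-.493,P[:,1]+.03)<.06
fl=P[n&(H[:,0]>100)&(H[:,0]<128)&(H[:,1]>120)&(P[:,2]>.012)&(P[:,2]<.023)]
print(len(fl),cv2.minEnclosingCircle(fl[:,:2].astype(np.float32)))
O=P[n&(H[:,0]<15)&(H[:,1]>110)&(P[:,2]>.03)];print(len(O),O.mean(0),O[:,2].max(),cv2.minAreaRect(O[:,:2].astype(np.float32)))
W=P[n&(H[:,1]<50)&(H[:,2]>140)&(P[:,2]>.012)&(P[:,2]<.03)]
if len(W)>5: print("white",len(W),W.mean(0),cv2.fitLine(W[:,:2].astype(np.float32),2,0,.01,.01).ravel())
E
```

```text
time_s: 2.95
position: [0.4937, -0.0268, 0.1989]
ee_rot: [-3.127, 0.301, -0.0]
ft_force: [-0.4, 0.5, 0.1]
opening: 0.804
grasp_force: 0.0
units [-0.    0.11  5.9 ] twist 0.0 | pos [ 0.4937 -0.0268  0.1989] yaw -101.0 tilt [ 0. -0.] F [-0.4  0.5  0.1] M [ 0.03  0.16 -0.02] op 0.804 grip 0.0 q [-0.1  -0.08  1.98  0.    1.24  1.66] t 3.0
cap [([331.0, 232.0], 0.89, [0.3675, -0.1219, 0.0]), ([234.0, 249.0], 0.82, [0.3676, 0.0302, 0.0]), ([259.0, 163.0], 0.66, [0.493, -0.0338, 0.0])]
cap_grip [([252.0, 165.0], 0.94, [0.4996, -0.026, 0.038]), ([235.0, 265.0], 0.88, [0.3616, 0.0272, 0.038]), ([338.0, 244.0], 0.77, [0.367, -0.1212, 0.038])]
cap_lug [([227.0, 273.0], 0.9, [0.3287, 0.05, 0.002]), ([352.0, 232.0], 0.89, [0.3629, -0.1524, 0.002]), ([181.0, 176.0], 0.73, [0.4954, 0.0782, 0.002])]
1808 ((0.49366968870162964, -0.03150755539536476), 0.04112328588962555)
232 [ 0.49541895 -0.03367635  0.05424962] 0.24173675251380303 ((0.4923486113548279, -0.04262514412403107), (0.06624750047922134, 0.02692006342113018), 78.75418853759766)
white 49 [ 0.50043937 -0.0285316   0.01759588] [ 0.99361944 -0.1127848   0.5004394  -0.0285316 ]
```

View pics/c_wrist.png

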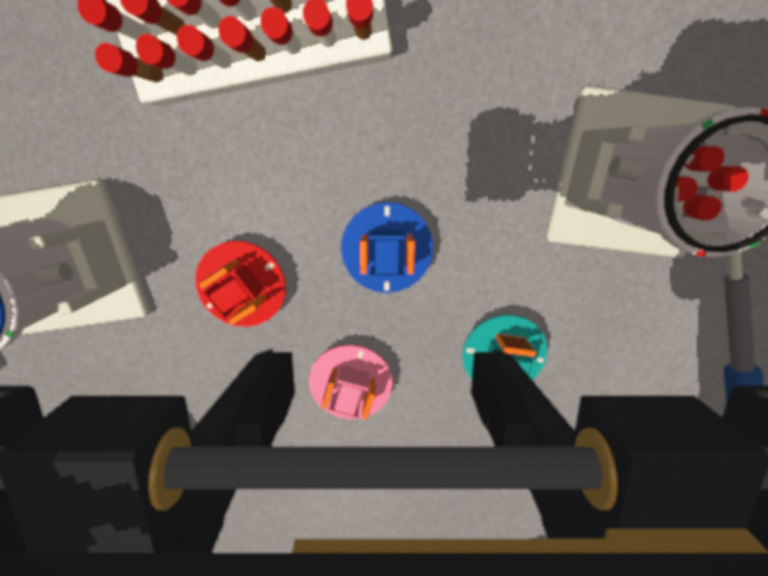

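Wrist view: the blue cap is at about (258,165) in original pixels. Its white marks line up with the tool's x axis, so the yaw is right, and its centre is (0.4935, -0.031).

```bash
python3 -m jog '{"linear":[[0,0.1,1],[0,0.1,2],[0,0.1,3],[0,0.1,4],[0,0.1,4.5],[0,0.1,4.8],[0,0.1,4.8],[0,0.1,4.8]],"twist":[0,0,0,0,0,0,0,0],"hand":[80,80,80,80,80,80,80,80]}'
python3 - <<'E'
from h import *
go(.4935,-.031,.022,-101)
E
```

```text
time_s: 3.95
position: [0.4939, -0.0297, 0.0556]
ee_rot: [3.128, -0.29, 0.002]
ft_force: [-0.4, -0.7, 0.8]
opening: 0.798
grasp_force: 0.0
units [-0.01  0.04  1.12] twist 0.07 | pos [ 0.4939 -0.0297  0.0556] yaw -100.6 tilt [ 0.001 -0.   ] F [-0.4 -0.7  0.8] M [ 0.04  0.19 -0.01] op 0.798 grip 0.0 q [-0.11  0.07  2.12  0.    0.95  1.65] t 4.0
```

```bash
python3 -m jog '{"linear":[[0,0.04,0.4],[0,0.04,0.8],[0,0.04,1.1],[0,0.04,1.1],[0,0.04,1.1],[0,0.04,1.1],[0,0.04,1.1],[0,0.04,1.1],[0,0.04,1.1],[0,0.04,1.1]],"twist":[0,0,0,0,0,0,0,0,0,0],"hand":[80,80,80,80,65,50,40,30,20,20]}'
python3 - <<'E'
from h import *
go(.4935,-.031,.022,-101)
E
```

```text
time_s: 4.95
position: [0.493, -0.0309, 0.0219]
ee_rot: [3.128, -0.292, 0.001]
ft_force: [-1.0, -0.0, -0.5]
opening: 0.278
grasp_force: 0.0
units [ 0.02  0.   -0.  ] twist 0.06 | pos [ 0.493  -0.0309  0.0219] yaw -100.7 tilt [ 0. -0.] F [-1.  -0.  -0.5] M [ 0.03  0.13 -0.03] op 0.278 grip 0.0 q [-0.11  0.11  2.15  0.    0.88  1.64] t 5.0
```

Run:
```python
from h import *
go(.4935,-.031,.022,-101)
d=cams.read_camera("wrist"); a=d["color"]; e=cams.read_camera("side")["color"]
b=cv2.resize(e[190:250,200:280],(512,384)); save("d",np.vstack([a,b]),s=.78)
```

```text
units [ 0.02  0.   -0.  ] twist 0.06 | pos [ 0.493  -0.0309  0.0219] yaw -100.7 tilt [ 0. -0.] F [-1.  -0.  -0.5] M [ 0.03  0.13 -0.03] op 0.278 grip 0.0 q [-0.11  0.11  2.15  0.    0.88  1.64] t 5.0
```

View pics/d.png

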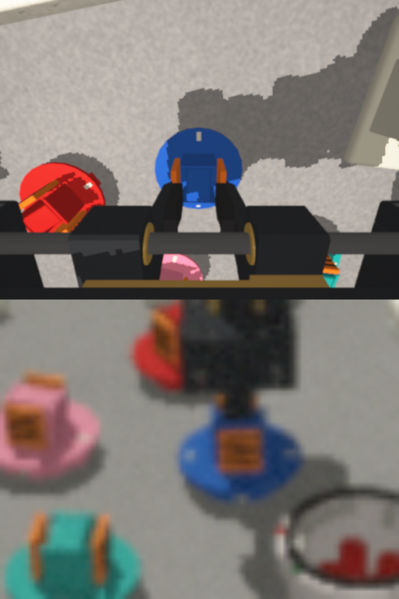

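The wrist view shows the fingertips at about (170,185) and (230,185), next to the hub. The side view shows the tab fully visible with the finger ending above it, at (237,410). So the fingers look too high even though the TCP reads 0.022. I'll check this with depth.

Run:
```python
from h import *
for c in ("side","top","wrist"):
    d=cams.read_camera(c)
    P,u,v=pts(d,np.ones((384,512),bool));h=cv2.cvtColor(d["color"],cv2.COLOR_RGB2HSV).astype(int)[v,u]
    n=np.hypot(P[:,0]-.493,P[:,1]+.03)<.06
    dk=P[n&(h[:,2]<60)&(P[:,2]>.01)&(P[:,2]<.2)]
    if len(dk): print(c,"dark",len(dk),"z pct",np.round(np.percentile(dk[:,2],[0,2,5,20,50]),3)); L=dk[dk[:,2]<np.percentile(dk[:,2],15)]; print(" low xy",np.round(L.mean(0),4),np.round(np.ptp(L,axis=0),3))
    bl=P[n&(h[:,0]>100)&(h[:,0]<128)&(h[:,1]>120)]
    if len(bl): print(c,"blue",len(bl),bl.mean(0),bl[:,2].max())
    o=P[n&(h[:,0]<15)&(h[:,1]>110)&(P[:,2]<.07)]
    if len(o): print(" orange",len(o),np.round(o.mean(0),4),np.round(o.min(0),4),np.round(o.max(0),4))
go(.493,-.03,.022,-101)
```

```text
side dark 322 z pct [0.06  0.066 0.074 0.146 0.166]
 low xy [ 0.4913 -0.0412  0.0921] [0.056 0.049 0.085]
side blue 188 [ 0.48871851 -0.04424526  0.02140276] 0.259817892646262
 orange 66 [ 0.4887 -0.0504  0.0366] [ 0.4769 -0.061   0.0211] [ 0.5001 -0.0048  0.0522]
top dark 26 z pct [0.142 0.143 0.144 0.146 0.148]
 low xy [ 0.4599 -0.0555  0.144 ] [0.003 0.01  0.003]
top blue 69 [ 0.46243001 -0.02411863  0.05717631] 0.24279293398012186
wrist dark 26986 z pct [0.059 0.073 0.084 0.133 0.146]
 low xy [ 0.5005 -0.033   0.0931] [0.052 0.071 0.07 ]
wrist blue 6857 [ 0.50453411 -0.03345752  0.02691679] 0.07646033492074761
 orange 645 [ 0.5031 -0.033   0.0417] [ 0.4846 -0.0551  0.0198] [ 0.5114 -0.0115  0.0627]
units [-0.   -0.03 -0.01] twist 0.06 | pos [ 0.4929 -0.0309  0.0218] yaw -100.7 tilt [-0.  0.] F [-0.3  0.1 -0.8] M [0.06 0.2  0.03] op 0.199 grip 0.0 q [-0.11  0.11  2.15 -0.    0.88  1.64] t 5.2
```

The depth shows the fingertips ending at z≈0.060 while the reported TCP is 0.022. The real fingers end about 38 mm short of the TCP. I'll open and measure the tips against the cap.

```bash
python3 -m jog '{"linear":[[0,0,0],[0,0,0],[0,0,0],[0,0,0],[0,0,0],[0,0,0]],"twist":[0,0,0,0,0,0],"hand":[80,80,80,80,80,80]}'
python3 - <<'E'
from h import *
o=robot.observe(); R=tool(o); p=np.array(o["position"]); print(p,o["opening"])
for c in ("side","wrist"):
    d=cams.read_camera(c)
    P,u,v=pts(d,np.ones((384,512),bool));h=cv2.cvtColor(d["color"],cv2.COLOR_RGB2HSV).astype(int)[v,u]
    n=(np.hypot(P[:,0]-.493,P[:,1]+.03)<.08)&(h[:,2]<70)&(P[:,2]>.03)&(P[:,2]<.15)
    Q=(P[n]-p)@R   # tool frame
    for s in (-1,1):
        q=Q[s*Q[:,1]>.012]
        if len(q)>10:
            zm=np.percentile(q[:,2],99); t=q[q[:,2]>zm-.006]
            print(c,s,len(q),"tip z tool",round(zm,4),"tip xy mean",np.round(t[:,:2].mean(0),4),"min",np.round(t.min(0),3),"max",np.round(t.max(0),3))
    save("e_"+c,d["color"],(190,150,310,240) if c=="side" else None,5 if c=="side" else 1)
E
```

```text
time_s: 5.8
position: [0.4929, -0.0308, 0.0218]
ee_rot: [3.128, -0.292, -0.0]
ft_force: [0.3, -0.1, 0.2]
opening: 0.721
grasp_force: 0.0
[ 0.4929046  -0.03083934  0.02176202] 0.7212113378514458
side -1 50 tip z tool -0.0559 tip xy mean [-0.0101 -0.0211] min [-0.01  -0.021 -0.028] max [-0.01  -0.021 -0.028]
side 1 61 tip z tool -0.0381 tip xy mean [0.0012 0.0447] min [-0.008  0.041 -0.044] max [ 0.008  0.048 -0.038]
wrist -1 17610 tip z tool -0.0445 tip xy mean [ 0.0061 -0.0367] min [-0.008 -0.046 -0.05 ] max [ 0.011 -0.033 -0.037]
wrist 1 15525 tip z tool -0.0443 tip xy mean [0.0067 0.0386] min [-0.008  0.034 -0.05 ] max [ 0.011  0.048 -0.036]
```

View pics/e_side.png

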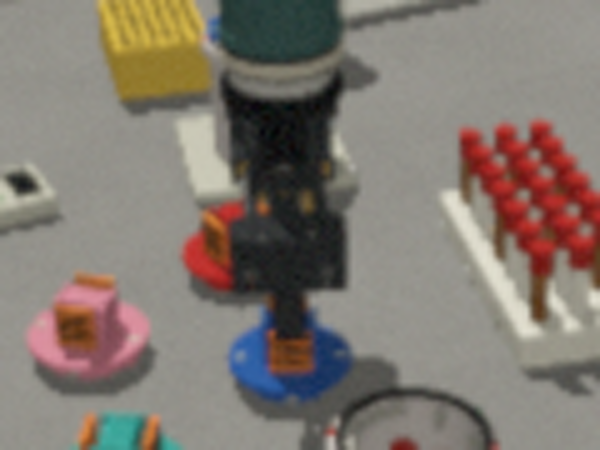

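Side crop: the near fingertip ends at (290,335), over the top of the orange tab. So the tips are centred in x and y but about 37 mm higher than reported. I'll go down in steps and watch the force and depth.

```bash
python3 -m jog '{"linear":[[0,0,0.3],[0,0,0.6],[0,0,0.9],[0,0,0.9],[0,0,0.9]],"twist":[0,0,0,0,0],"hand":[80,80,80,80,80]}'
cat >> h.py <<'E'
def tips(cs=("side","wrist")):
    o=robot.observe(); R=tool(o); p=np.array(o["position"]); print(p,o["opening"],o["ft_force"])
    for c in cs:
        d=cams.read_camera(c)
        P,u,v=pts(d,np.ones((384,512),bool));h=cv2.cvtColor(d["color"],cv2.COLOR_RGB2HSV).astype(int)[v,u]
        n=(np.hypot(P[:,0]-p[0],P[:,1]-p[1])<.08)&(h[:,2]<60)&(h[:,1]<90)&(P[:,2]>.02)
        Q=(P[n]-p)@R
        for s in (-1,1):
            q=Q[(s*Q[:,1]>.012)&(abs(Q[:,0])<.012)&(Q[:,2]>-.09)]
            if len(q)>10: print(c,s,len(q),"tip z tool",np.round(np.percentile(q[:,2],[95,98,99,99.7]),4))
E
python3 -c "
from h import *
tips()"
```

```text
time_s: 6.4
position: [0.4922, -0.0308, -0.006]
ee_rot: [-3.128, 0.291, 0.003]
ft_force: [0.4, -0.2, 0.6]
opening: 0.797
grasp_force: 0.0
[ 0.49220709 -0.03075262 -0.00599096] 0.7970459969100944 [ 0.44503475 -0.15956548  0.64608993]
side -1 14 tip z tool [-0.0812 -0.0802 -0.0799 -0.0797]
side 1 48 tip z tool [-0.0435 -0.0423 -0.0421 -0.0419]
wrist -1 2622 tip z tool [-0.0436 -0.0412 -0.04   -0.0386]
wrist 1 2601 tip z tool [-0.0444 -0.0418 -0.0404 -0.0392]
```

```bash
python3 -m jog '{"linear":[[0.02,0,0.15],[0.02,0,0.3],[0.02,0,0.3],[0.02,0,0.3],[0.02,0,0.3],[0.02,0,0.3],[0.02,0,0.3],[0.02,0,0.3],[0.02,0,0.3],[0.02,0,0.3]],"twist":[0,0,0,0,0,0,0,0,0,0],"hand":[80,80,70,50,30,20,20,20,20,20]}'
python3 -c "
from h import *
go(.493,-.031,-.016,-101)"
```

```text
time_s: 7.5
position: [0.4938, -0.031, -0.0138]
ee_rot: [3.128, -0.292, 0.001]
ft_force: [-2.1, 0.1, 6.1]
opening: 0.359
grasp_force: 30.0
units [-0.03  0.    0.07] twist 0.06 | pos [ 0.4938 -0.031  -0.0138] yaw -100.7 tilt [ 0.001 -0.   ] F [-2.1  0.1  6.1] M [ 0.02  0.35 -0.04] op 0.359 grip 30.0 q [-0.11  0.17  2.17 -0.    0.81  1.64] t 7.5
```

Gripped at 30 N with the tabs squeezed (opening 0.36). I lift and check.

```bash
python3 -m jog '{"linear":[[0,0,-0.2],[0,0,-0.7],[0,0,-1.5],[0,0,-2.5],[0,0,-3.5],[0,0,-4.5],[0,0,-5.2],[0,0,-5.2],[0,0,-5.2]],"twist":[0,0,0,0,0,0,0,0,0],"hand":[20,20,20,20,20,20,20,20,20]}'
python3 - <<'E'
from h import *
go(.512,-.251,.142,-66.5)
E
```

```text
time_s: 8.4
position: [0.4931, -0.0309, 0.1412]
ee_rot: [3.128, -0.292, -0.0]
ft_force: [-0.9, 0.7, -2.3]
opening: 0.358
grasp_force: 30.0
units [ 1.97  7.09 -0.03] twist -5.69 | pos [ 0.4931 -0.0309  0.1412] yaw -100.6 tilt [-0.  0.] F [-0.9  0.7 -2.3] M [ 0.01  0.22 -0.02] op 0.358 grip 30.0 q [-0.11 -0.03  2.05 -0.    1.13  1.64] t 8.4
```

```bash
python3 -c "
from h import *
go(.439,-.283,.162,-66.5)"; python3 -m jog '{"linear":[[0,1,-0.7],[0,2.4,-0.7],[-0.1,4,-0.7],[-0.1,5.5,-0.7],[-0.1,7,-0.7],[-0.1,8.3,-0.7],[-0.1,8.3,-0.7],[-0.1,8.3,-0.7],[-0.1,8.3,-0.7],[-0.1,8.3,-0.7]],"twist":[0,-1,-2,-3,-4,-5,-5.7,-5.7,-5.7,-5.7],"hand":[20,20,20,20,20,20,20,20,20,20]}'
python3 - <<'E'
from h import *
go(.439,-.283,.162,-66.5)
d=cams.read_camera("wrist"); save("f_wrist",d["color"],s=1.5)
for n in ("bucket_mouth","bucket_entry","bucket_lock","cap","cap_grip","cap_lug"):
    print(n,[(np.round(m["uv"]).tolist(),round(m["conf"],2),np.round(world(d,*m["uv"],zw=.112),4).tolist()) for m in cams.mark_of(n,"wrist")[:4]])
P,u,v=pts(d,np.ones((384,512),bool));H=cv2.cvtColor(d["color"],cv2.COLOR_RGB2HSV).astype(int)[v,u]
n=(np.hypot(P[:,0]-.512,P[:,1]+.251)<.06)&(P[:,2]>.106)&(P[:,2]<.122)
b=P[n&(v<330)]; print(len(b),np.median(b[:,2]),cv2.minEnclosingCircle(b[:,:2].astype(np.float32)))
for nm,k in (("green",(H[:,0]>45)&(H[:,0]<90)&(H[:,1]>80)),("red",((H[:,0]<8)|(H[:,0]>172))&(H[:,1]>100))):
    q=n&k; print(nm,q.sum())
    if q.sum()>3:
        m=np.zeros((384,512),np.uint8); m[v[q],u[q]]=1
        N,_,st,ce=cv2.connectedComponentsWithStats(cv2.dilate(m,np.ones((3,3))))
        for i in range(1,N): print(st[i,4],np.round(ce[i]),np.round(world(d,*ce[i],zw=.112),4))
E
```

```text
units [-0.22  8.59 -0.69] twist -5.69 | pos [ 0.4931 -0.0309  0.1412] yaw -100.6 tilt [-0.  0.] F [-0.9  0.7 -2.3] M [ 0.01  0.22 -0.02] op 0.358 grip 30.0 q [-0.11 -0.03  2.05 -0.    1.13  1.64] t 8.4
time_s: 9.4
position: [0.4441, -0.274, 0.1616]
ee_rot: [-3.074, -0.64, 0.002]
ft_force: [0.2, 0.8, -1.8]
opening: 0.356
grasp_force: 30.0
units [-0.28  0.21 -0.01] twist 0.01 | pos [ 0.4441 -0.274   0.1616] yaw -66.5 tilt [-0.001 -0.002] F [ 0.2  0.8 -1.8] M [-0.04  0.22 -0.08] op 0.356 grip 30.0 q [-0.6   0.    1.97  0.    1.17  0.56] t 9.4
bucket_mouth [([268.0, 114.0], 0.59, [0.5144, -0.2554, 0.112])]
bucket_entry [([270.0, 60.0], 0.58, [0.5516, -0.2405, 0.112])]
bucket_lock [([309.0, 77.0], 0.63, [0.5526, -0.2729, 0.112])]
cap [([256.0, 230.0], 0.78, [0.4167, -0.288, 0.112]), ([124.0, 176.0], 0.77, [0.4178, -0.1626, 0.112])]
cap_grip [([107.0, 187.0], 0.94, [0.4021, -0.1517, 0.112]), ([253.0, 257.0], 0.56, [0.3893, -0.2964, 0.112])]
cap_lug [([256.0, 184.0], 0.92, [0.4572, -0.2696, 0.112]), ([144.0, 191.0], 0.79, [0.4113, -0.182, 0.112])]
5017 0.11157947439886452 ((0.5126972198486328, -0.2551001012325287), 0.04608399048447609)
green 60
64 [269.  57.] [ 0.5527 -0.2389  0.112 ]
53 [265. 169.] [ 0.4724 -0.2721  0.112 ]
red 73
79 [308.  76.] [ 0.553  -0.2719  0.112 ]
68 [230. 154.] [ 0.4726 -0.2389  0.112 ]
```

View pics/f_wrist.png

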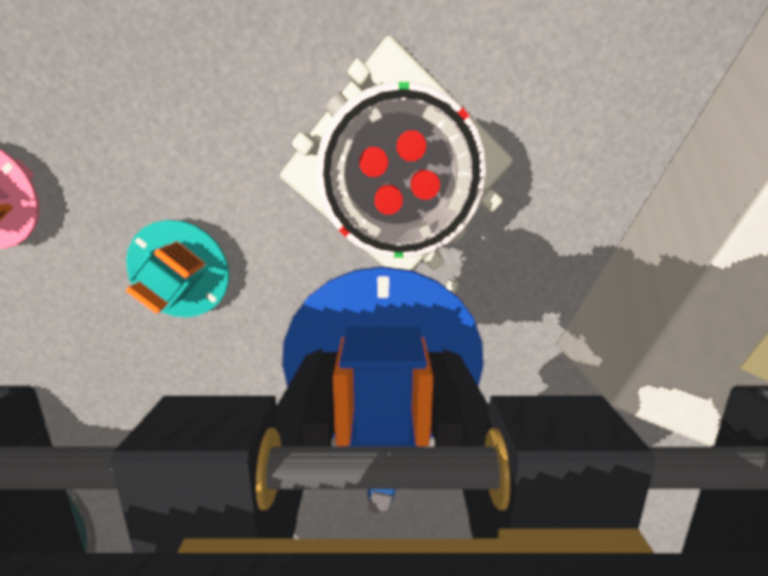

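Wrist view: bucket green marks at (269,57) and (265,169), red marks at (308,76) and (230,154). That gives the mouth at (0.5127, -0.2554), entry line 22.5°, bucket x -22.4°. The gripped cap's white marks are at (255,191) and about (253,332). Now I measure how the cap sits in the hand.

Run:
```python
from h import *
d=cams.read_camera("wrist"); o=robot.observe(); R=tool(o); p=np.array(o["position"])
H=cv2.cvtColor(d["color"],cv2.COLOR_RGB2HSV).astype(int)
zf=p[2]+.0138+.018
for b in ((180,200,245,265),(322,342,240,268)):
    s=H[b[0]:b[1],b[2]:b[3]]; m=(s[:,:,1]<70)&(s[:,:,2]>150); v,u=np.nonzero(m)
    w=world(d,u.mean()+b[2],v.mean()+b[0],zw=zf); print("mark",m.sum(),np.round(w,4),"tool",np.round((w-p)@R,4))
P,u,v=pts(d,np.ones((384,512),bool)); h=H[v,u]
n=(np.hypot(P[:,0]-p[0],P[:,1]-p[1])<.06)&(h[:,0]>100)&(h[:,0]<128)&(h[:,1]>120)
Q=(P[n]-p)@R; f=Q[(Q[:,0]>.02)&(abs(Q[:,1])<.04)]
print("flange z tool",np.percentile(f[:,2],[5,50,95]), "front edge x",f[:,0].max())
# circle fit of front flange edge
f=f[abs(f[:,2]-np.median(f[:,2]))<.004]
from scipy.optimize import least_squares
ys=np.linspace(-.03,.03,25); E=np.array([[f[abs(f[:,1]-y)<.0015,0].max(),y] for y in ys if (abs(f[:,1]-y)<.0015).any()])
r=least_squares(lambda c:np.hypot(E[:,0]-c[0],E[:,1]-c[1])-.0415,[0,0],loss="soft_l1",f_scale=.001); print("centre tool",r.x,len(E))
go(.5127,-.2554,.142,-67.4)
```

```text
mark 100 [ 0.4755 -0.2621  0.1947] tool [ 0.0334  0.0006 -0.0318]
mark 1 [ 0.3796 -0.3017  0.1947] tool [-0.0704 -0.0014 -0.0318]
flange z tool [-0.03229101 -0.03124877 -0.03025116] front edge x 0.04086044667974615
centre tool [-0.00054281  0.00055233] 25
units [2.34 0.31 0.7 ] twist 0.16 | pos [ 0.4447 -0.2749  0.1629] yaw -66.4 tilt [0. 0.] F [ 0.4 -0.2 -2.3] M [-0.06  0.17  0.  ] op 0.355 grip 30.0 q [-0.6   0.    1.97 -0.    1.17  0.56] t 9.8
```

```bash
python3 -m jog '{"linear":[[1,0.2,0],[2,0.3,0],[2.36,0.3,0.4],[2.36,0.3,0.8],[2.36,0.3,1.2],[2.36,0.3,1.35],[2.36,0.3,1.35],[2.36,0.3,1.35],[2.36,0.3,1.35],[2.36,0.3,1.35]],"twist":[0.16,0.16,0.16,0.16,0.16,0.16,0.16,0.16,0.16,0.16],"hand":[20,20,20,20,20,20,20,20,20,20]}'
python3 -c "
from h import *
go(.5130,-.2550,.0886,-67.4)"
```

```text
time_s: 10.8
position: [0.5133, -0.2555, 0.1231]
ee_rot: [3.08, 0.615, 0.002]
ft_force: [-0.1, 0.4, -1.4]
opening: 0.358
grasp_force: 30.0
units [-0.   -0.02  1.15] twist -0.0 | pos [ 0.5133 -0.2555  0.1231] yaw -67.4 tilt [0.001 0.001] F [-0.1  0.4 -1.4] M [-0.04  0.1   0.06] op 0.358 grip 30.0 q [-0.51  0.13  1.91 -0.    1.1   0.67] t 10.8
```

```bash
python3 -m jog '{"linear":[[0,-0.02,0.3],[0,-0.02,0.6],[0,-0.02,0.75],[0,-0.02,0.8],[0,-0.02,0.85],[0,-0.02,0.9],[0,-0.02,0.95],[0,-0.02,0.95],[0,-0.02,0.95]],"twist":[0,0,0,0,0,0,0,0,0],"hand":[20,20,20,20,20,20,20,20,20]}'
python3 -c "
from h import *
go(.5130,-.2547,.0886,-67.4)"
```

```text
time_s: 11.7
position: [0.5129, -0.2546, 0.0939]
ee_rot: [3.081, 0.615, 0.0]
ft_force: [-0.3, 0.6, -2.0]
opening: 0.361
grasp_force: 30.0
units [0.   0.   0.18] twist -0.0 | pos [ 0.5129 -0.2546  0.0939] yaw -67.4 tilt [0. 0.] F [-0.3  0.6 -2. ] M [-0.01  0.18 -0.02] op 0.361 grip 30.0 q [-0.5   0.16  1.93 -0.    1.04  0.67] t 11.7
```

```bash
python3 -m jog '{"linear":[[0,0,0.05],[0,0,0.1],[0,0,0.14],[0,0,0.18],[0,0,0.2],[0,0,0.22],[0,0,0.22],[0,0,0.22]],"twist":[0,0,0,0,0,0,0,0],"hand":[20,20,20,20,20,20,20,20]}'
python3 -c "
from h import *
go(.5130,-.2547,.086,-67.4)"
```

```text
time_s: 12.5
position: [0.5129, -0.2546, 0.0877]
ee_rot: [3.081, 0.615, 0.0]
ft_force: [-2.3, 1.2, 3.9]
opening: 0.358
grasp_force: 30.0
units [0.   0.01 0.06] twist -0.0 | pos [ 0.5129 -0.2546  0.0877] yaw -67.4 tilt [0. 0.] F [-2.3  1.2  3.9] M [0.17 0.48 0.02] op 0.358 grip 30.0 q [-0.5   0.17  1.94  0.    1.03  0.67] t 12.5
```

Seated on the seal with about 6 N. I press a little further.

```bash
python3 -m jog '{"linear":[[0,0,0.02],[0,0,0.04],[0,0,0.05],[0,0,0.06],[0,0,0.06],[0,0,0.06]],"twist":[0,0,0,0,0,0],"hand":[20,20,20,20,20,20]}'
python3 -c "
from h import *
go(.5130,-.2547,.086,-67.4)"
```

```text
time_s: 13.1
position: [0.513, -0.2546, 0.0866]
ee_rot: [3.08, 0.615, 0.001]
ft_force: [-3.5, 2.6, 8.5]
opening: 0.36
grasp_force: 30.0
units [-0.    0.    0.02] twist -0.0 | pos [ 0.513  -0.2546  0.0866] yaw -67.4 tilt [0. 0.] F [-3.5  2.6  8.5] M [ 0.33  0.81 -0.03] op 0.36 grip 30.0 q [-0.5   0.17  1.94  0.    1.03  0.67] t 13.1
```

```bash
python3 -m jog '{"linear":[[-0.01,-0.02,0.02],[-0.01,-0.02,0.04],[-0.01,-0.02,0.04],[-0.01,-0.02,0.04]],"twist":[0,0,0,0],"hand":[20,20,20,20]}'
python3 -c "
from h import *
go(.5130,-.2547,.086,-67.4)"
```

```text
time_s: 13.5
position: [0.513, -0.2546, 0.0861]
ee_rot: [3.079, 0.615, 0.002]
ft_force: [-3.7, 1.4, 10.9]
opening: 0.358
grasp_force: 30.0
units [-0.  0.  0.] twist -0.0 | pos [ 0.513  -0.2546  0.0861] yaw -67.4 tilt [0.001 0.002] F [-3.7  1.4 10.9] M [ 0.31  0.88 -0.03] op 0.358 grip 30.0 q [-0.5   0.17  1.94 -0.    1.03  0.67] t 13.5
```

```bash
python3 -m jog '{"linear":[[0,0,0.02],[0,0,0.02],[0,0,0.02],[0,0,0.02],[0,0,0.02],[0,0,0.02],[0,0,0.02],[0,0,0.02]],"twist":[0,0.2,0.4,0.7,1,1.4,1.7,2],"hand":[20,20,20,20,20,20,20,20]}'
python3 - <<'E'
from h import *
go(.5130,-.2547,.086,-67.4)
E
```

```text
time_s: 14.3
position: [0.5134, -0.2548, 0.0859]
ee_rot: [3.126, 0.289, 0.004]
ft_force: [-2.7, 1.5, 12.1]
opening: 0.359
grasp_force: 30.0
units [-0.01 -0.01 -0.  ] twist -2.01 | pos [ 0.5134 -0.2548  0.0859] yaw -79.5 tilt [0.002 0.002] F [-2.7  1.5 12.1] M [0.3  0.7  0.24] op 0.359 grip 30.0 q [-0.5   0.17  1.94 -0.    1.03  0.88] t 14.3
```

```bash
python3 -m jog '{"linear":[[0,0,0],[0,0,0],[0,0,0],[0,0,0],[0,0,0],[0,0,0],[0,0,0],[0,0,0],[0,0,0],[0,0,0]],"twist":[0.4,0.8,1.2,1.6,2,2.4,2.8,3.2,3.6,4],"hand":[20,20,20,20,20,20,20,20,20,20]}'
python3 - <<'E'
from h import *
go(.5130,-.2547,.086,-67.4)
d=cams.read_camera("wrist");save("g_wrist",d["color"],s=1.3)
E
```

```text
time_s: 15.3
position: [0.5148, -0.2553, 0.0862]
ee_rot: [3.118, -0.368, 0.009]
ft_force: [-0.1, 0.1, 11.0]
opening: 0.358
grasp_force: 30.0
units [-0.06 -0.01  0.01] twist -6.01 | pos [ 0.5148 -0.2553  0.0862] yaw -103.5 tilt [0.006 0.002] F [-0.1  0.1 11. ] M [0.23 0.34 0.23] op 0.358 grip 30.0 q [-0.5   0.17  1.94  0.    1.02  1.3 ] t 15.3
```

View pics/g_wrist.png

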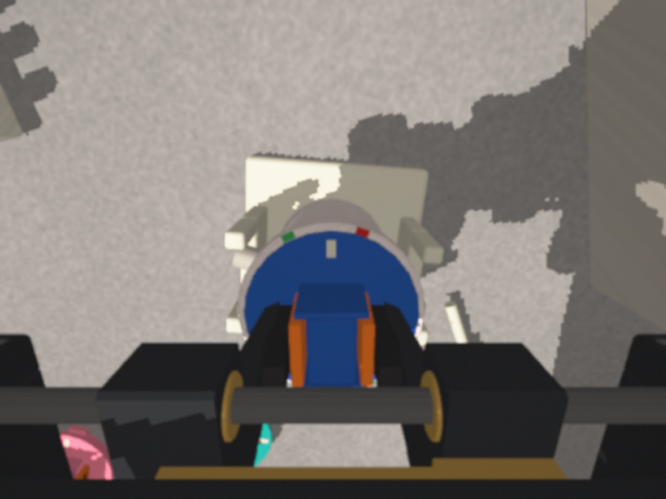

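The cap's white mark at (331,247) is between green (288,237) and red (362,232), at least 17° short of lock. I keep turning.

```bash
python3 -m jog '{"linear":[[0,0,0.02],[0,0,0.03],[0,0,0.03],[0,0,0.03],[0,0,0.03],[0,0,0.03],[0,0,0.03],[0,0,0.03]],"twist":[0.3,0.6,0.9,1.2,1.5,1.8,2.1,2.4],"hand":[20,20,20,20,20,20,20,20]}'
python3 - <<'E'
from h import *
go(.5130,-.2547,.086,-67.4)
cat=0
E
cat >> h.py <<'E'
def rel():
    d=cams.read_camera("wrist"); o=robot.observe(); R=tool(o); p=np.array(o["position"])
    P,u,v=pts(d,np.ones((384,512),bool));H=cv2.cvtColor(d["color"],cv2.COLOR_RGB2HSV).astype(int)[v,u]
    n=(abs(np.hypot(P[:,0]-.513,P[:,1]+.2555)-.0435)<.006)&(P[:,2]>.104)&(P[:,2]<.12)
    c=np.array([.513,-.2555]); 
    for nm,k in (("green",(H[:,0]>45)&(H[:,0]<90)&(H[:,1]>80)),("red",((H[:,0]<8)|(H[:,0]>172))&(H[:,1]>100))):
        q=P[n&k][:,:2]
        q=q[((q-c)@R[:2,0])>.01] if len(q) else q
        if len(q)>3: a=q.mean(0)-c; print(nm,len(q),"bucket angle deg",round(np.degrees(np.arctan2(a[1],a[0])),1))
    print("tool x deg",round(np.degrees(np.arctan2(R[1,0],R[0,0])),1))
    return d
E
python3 -c "
from h import *
rel()"
```

```text
time_s: 16.15
position: [0.5149, -0.2553, 0.0858]
ee_rot: [3.048, -0.755, 0.009]
ft_force: [-1.3, 2.2, 13.3]
opening: 0.358
grasp_force: 30.0
units [-0.06  0.01 -0.01] twist -8.41 | pos [ 0.5149 -0.2553  0.0858] yaw -117.8 tilt [ 0.006 -0.   ] F [-1.3  2.2 13.3] M [0.3  0.51 0.31] op 0.358 grip 30.0 q [-0.5   0.17  1.94  0.    1.02  1.55] t 16.1
green 48 bucket angle deg 12.6
red 51 bucket angle deg -32.5
tool x deg -27.9
```

```bash
python3 -m jog '{"linear":[[0,0,0],[0,0,0],[0,0,0],[0,0,0],[0,0,0],[0,0,0]],"twist":[0.2,0.4,0.6,0.75,0.75,0.75],"hand":[20,20,20,20,20,20]}'
python3 -c "
from h import *
go(.5130,-.2547,.086,-67.4)
rel()"
```

```text
time_s: 16.8
position: [0.5149, -0.2553, 0.0858]
ee_rot: [3.017, -0.873, 0.009]
ft_force: [-1.4, 1.9, 12.8]
opening: 0.356
grasp_force: 30.0
units [-0.06  0.02 -0.01] twist -9.14 | pos [ 0.5149 -0.2553  0.0858] yaw -122.3 tilt [ 0.006 -0.   ] F [-1.4  1.9 12.8] M [0.42 0.49 0.27] op 0.356 grip 30.0 q [-0.5   0.17  1.94  0.    1.02  1.63] t 16.8
green 42 bucket angle deg 12.8
red 50 bucket angle deg -32.6
tool x deg -32.3
```

```bash
python3 -m jog '{"linear":[[0,0,0],[0,0,0],[0,0,0],[0,0,0]],"twist":[0.1,0.2,0.2,0.2],"hand":[20,20,20,20]}'
python3 -c "
from h import *
go(.5130,-.2547,.086,-67.4)
rel()"
```

```text
time_s: 17.25
position: [0.5149, -0.2553, 0.0858]
ee_rot: [3.007, -0.904, 0.009]
ft_force: [-0.6, 1.0, 11.9]
opening: 0.36
grasp_force: 30.0
units [-0.06  0.02 -0.01] twist -9.34 | pos [ 0.5149 -0.2553  0.0858] yaw -123.5 tilt [ 0.006 -0.001] F [-0.6  1.  11.9] M [0.33 0.47 0.29] op 0.36 grip 30.0 q [-0.5   0.17  1.94  0.    1.02  1.65] t 17.2
green 42 bucket angle deg 12.8
red 46 bucket angle deg -32.5
tool x deg -33.5
```

```bash
python3 -m jog '{"linear":[[0,0,0],[0,0,0],[0,0,0],[0,0,0]],"twist":[0.1,0.2,0.2,0.2],"hand":[20,20,20,20]}'
python3 -c "
from h import *
go(.5130,-.2547,.086,-67.4)
rel()"
```

```text
time_s: 17.7
position: [0.5148, -0.2555, 0.0858]
ee_rot: [2.998, -0.935, 0.009]
ft_force: [-1.0, 1.1, 13.3]
opening: 0.356
grasp_force: 30.0
units [-0.06  0.01 -0.01] twist -9.54 | pos [ 0.5148 -0.2555  0.0858] yaw -124.6 tilt [ 0.006 -0.   ] F [-1.   1.1 13.3] M [0.29 0.47 0.41] op 0.356 grip 30.0 q [-0.5   0.17  1.94 -0.    1.02  1.67] t 17.7
green 43 bucket angle deg 12.8
red 50 bucket angle deg -32.6
tool x deg -34.6
```

Torque is rising (0.41 N m), so the stop is being met. One more small turn.

```bash
python3 -m jog '{"linear":[[0,0,0],[0,0,0],[0,0,0]],"twist":[0.1,0.1,0.1],"hand":[20,20,20]}'
python3 -c "
from h import *
go(.5130,-.2547,.086,-67.4)
rel()"
```

```text
time_s: 18.05
position: [0.5148, -0.2555, 0.0858]
ee_rot: [2.993, -0.95, 0.009]
ft_force: [-1.7, 1.5, 12.8]
opening: 0.357
grasp_force: 30.0
units [-0.06  0.01 -0.01] twist -9.64 | pos [ 0.5148 -0.2555  0.0858] yaw -125.2 tilt [ 0.006 -0.   ] F [-1.7  1.5 12.8] M [0.25 0.51 0.55] op 0.357 grip 30.0 q [-0.5   0.17  1.94 -0.    1.02  1.68] t 18.1
green 42 bucket angle deg 12.8
red 49 bucket angle deg -32.5
tool x deg -35.2
```

At the stop (0.55 N m). I let go in place.

```bash
python3 -m jog '{"linear":[[0,0,0],[0,0,0],[0,0,0],[0,0,0],[0,0,0],[0,0,0],[0,0,0],[0,0,0]],"twist":[0,0,0,0,0,0,0,0],"hand":[40,50,60,70,75,75,75,75]}'
python3 -c "
from h import *
go(.5130,-.2547,.086,-67.4)
d=rel();save('h_wrist',d['color'],s=1.3)
P,u,v=pts(d,np.ones((384,512),bool));h=cv2.cvtColor(d['color'],cv2.COLOR_RGB2HSV).astype(int)[v,u]
R=tool(robot.observe()); o=(np.hypot(P[:,0]-.513,P[:,1]+.2555)<.03)&(h[:,0]<18)&(h[:,1]>110)&(P[:,2]>.12)
Q=(P[o]-[.513,-.2555,0])@R; print('orange tool y',np.percentile(Q[:,1],[1,99]))"
```

```text
time_s: 18.9
position: [0.5121, -0.254, 0.0824]
ee_rot: [-2.994, 0.953, 0.001]
ft_force: [-0.0, 0.9, 0.2]
opening: 0.752
grasp_force: 0.0
units [ 0.04  0.   -0.12] twist -9.65 | pos [ 0.5121 -0.254   0.0824] yaw -125.3 tilt [-0.  0.] F [-0.   0.9  0.2] M [0.02 0.12 0.01] op 0.752 grip 0.0 q [-0.5   0.17  1.94  0.    1.02  1.68] t 18.9
green 49 bucket angle deg 12.7
red 54 bucket angle deg -32.3
tool x deg -35.3
orange tool y [-0.02165565  0.02147352]
```

View pics/h_wrist.png

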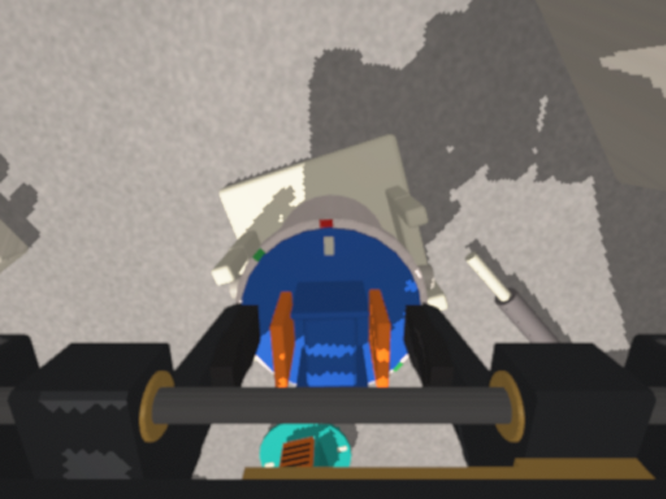

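The white mark (328,245) lines up with red (326,222), and the tabs are 43 mm apart, so they have sprung out. I retreat straight up and verify.

```bash
python3 -m jog '{"linear":[[0,0,-0.3],[0,0,-0.8],[0,0,-1.5],[0,0,-2.5],[0,0,-3.5],[0,0,-4],[0,0,-4],[0,0,-4],[0,0,-4]],"twist":[0,0,0,0,0,0,0,0,0],"hand":[75,75,75,75,75,75,75,75,75]}'
python3 - <<'E'
from h import *
go(.513,-.2555,.2,-125)
d=rel()
P,u,v=pts(d,np.ones((384,512),bool));h=cv2.cvtColor(d["color"],cv2.COLOR_RGB2HSV).astype(int)[v,u]
R=tool(robot.observe()); c=np.array([.513,-.2555,0]); n=np.hypot(*(P-c)[:,:2].T)<.045
Q=(P[n&(h[:,0]<18)&(h[:,1]>110)&(P[:,2]>.125)]-c)@R; print("tabs y",np.percentile(Q[:,1],[1,99]))
F=P[n&(h[:,0]>100)&(h[:,0]<128)&(h[:,1]>120)&(P[:,2]<.127)]; print("flange z",np.median(F[:,2]),cv2.minEnclosingCircle(F[:,:2].astype(np.float32)))
A=np.c_[F[:,:2]-c[:2],np.ones(len(F))]; print("tilt",np.linalg.lstsq(A,F[:,2],rcond=None)[0])
W=P[n&(h[:,1]<60)&(h[:,2]>120)&(P[:,2]<.127)&(P[:,2]>.114)&(np.hypot(*(P-c)[:,:2].T)<.04)]
T=(W-c)@R; T=T[T[:,0]>.02]; print("mark",len(T),T.mean(0) if len(T) else "")
E
```

```text
time_s: 19.85
position: [0.5112, -0.2535, 0.2008]
ee_rot: [-2.993, 0.953, 0.005]
ft_force: [0.3, -0.4, -0.7]
opening: 0.749
grasp_force: 0.0
units [0.09 0.02 0.03] twist -0.05 | pos [ 0.5112 -0.2535  0.2008] yaw -125.3 tilt [-0.003  0.   ] F [ 0.3 -0.4 -0.7] M [ 0.04  0.14 -0.  ] op 0.749 grip 0.0 q [-0.5   0.07  1.83 -0.    1.24  1.68] t 19.9
green 15 bucket angle deg 13.2
red 18 bucket angle deg -32.9
tool x deg -35.3
tabs y [-0.02170683  0.04095044]
flange z 0.1180089448362906 ((0.5133919715881348, -0.2562564015388489), 0.04174510017037392)
tilt [ 0.00136826 -0.00085061  0.11809541]
mark 36 [ 0.03473543 -0.00079319 -0.11849494]
```

```bash
python3 -c "
from workcell import close_job
print(close_job())"
```

```text
the job is handed in; nothing more can be done
None
```

I seated the blue cap, turned it to its stop and released it. My last camera check showed it locked: origin about 12 mm below the rim, level, within about 1.5° of the lock marks, tabs seen sprung out just after release. I handed the job in about 20 s into the 70 s allowed, and the hand-in did not report a verdict.

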